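Set a lock cylinder in the V of a drilling vise

TASK

Set the brass lock cylinder up for drilling: stand it head up on the bed of the orange vise, between the V and the sliding jaw, and let go of it. Then push the jaw up from behind until the cylinder has settled into the V, centred against both faces, and is nipped firmly enough to stay clamped when you take your hand away - but feel for it and do not crush it, the brass marks easily. Leave the padlock, the oil bottle and the screwdriver where they are.

Things in the scene. Friction and masses are not known exactly. Their poses are not given: they have to be found in the camera images.
- cylinder: brass lock cylinder, standing head up: threaded body 29 mm in diameter, 44 mm tall, on it a head 33 mm in diameter, 6 mm thick (50 mm in all), about 0.22 kg. Origin: centre of its underside; z along its axis, up. Soft: it is marked if either face of the V presses on it with more than 12 N, that is the jaw pushing it with about 17 N.
- vise: orange cast drilling vise, screwed to the bench, with a steel V at one end and a dark sliding jaw at the other. Origin: underside of the middle of its base; x runs along the bed towards the V, z up. Foot 270 x 120 mm, 12 mm thick; bed 260 x 90 mm, its flat oiled steel-lined top 30 mm above the bench.
- v_slot (a point): fixed point on the bed, on the vise's centre line, 62 mm along x from its middle. The V (70 mm wide, 26 mm high above the bed, 90 degrees, upright, open towards the jaw, mouth 44 mm wide, 22 mm deep) is bolted where the last user set it, unmeasured: its bottom is 15 mm before to 15 mm beyond this point. A seated cylinder's axis is 20.5 mm before the V's bottom.
- jaw (a joint): travel in m (0 to 0.105) of the sliding jaw towards the V. Its rubber front, 56 mm wide, 26 mm high, is at x = -50 mm + travel in the vise's frame and gives 1 mm per 10 N, at most 3 mm. It slides with about 8 N of drag, stays where left and goes on pressing with what it was pushed with beyond the drag (at most 8 N). Well clamped: over 5 N on the cylinder, over 2.5 N from each face of the V.
- jaw_back (a point): centre of the jaw's flat upright back plate, where to push: plate 60 mm wide, reaching from the bed to 48 mm above it; this point is 26 mm above the bed and 56 mm behind the front face. It moves with the jaw; axes as the vise's.
- padlock: bystander: steel padlock standing with its shackle up, 46 x 24 mm, 75 mm high; origin at the centre of its underside
- oiler: bystander: yellow oil bottle with a red cap, 42 mm in diameter, 95 mm high; origin at the centre of its underside
- screwdriver: bystander: screwdriver with a red handle, 190 mm long, lying on the bench; origin under its middle, x towards the tip
Things that resemble listed ones, but are neither listed nor needed, are in the scene too. Of the things like the cylinder, leave any that is red; of the rest the smaller one is meant.

How it is judged (in metres and radians):
On the way, in this order (a step that is already met when the one before it is completed fails the run):
1. the cylinder stands head up on the vise's bed, let go (z of cylinder in the frame of vise between 0.028 and 0.032 m and angle between cylinder's own z axis and vertical below 0.05 rad and contact force between cylinder and the fingers below 0.1 N and horizontal distance between cylinder and vise below 0.07 m), for 0.2 s.
2. the cylinder has settled in the V: both faces press on it (z of cylinder in the frame of vise between 0.028 and 0.032 m and angle between cylinder's own z axis and vertical below 0.05 rad and contact force between cylinder and vblock_c0 above 2.5 N and contact force between cylinder and vblock_c1 above 2.5 N), for 0.3 s.
At the end, for the whole second after the job is handed in: the cylinder stands upright (within 0.05 rad) on the vise's bed (within 2 mm), at rest, clamped in the V: each of the two faces presses on it with more than 2.5 N (all of step 2 and linear speed of cylinder below 0.005 m/s); the robot touches nothing.
It fails at once if the cylinder is pressed against a face of the V with more than 12 N (contact force between cylinder and vblock_c0 above 12 N or contact force between cylinder and vblock_c1 above 12 N).
It fails at once if the padlock, the oil bottle or the screwdriver is moved by more than 15 mm (distance of any of padlock, oiler, screwdriver from where it was at the start of the episode above 0.015 m).
It also fails if it takes over 59 s, if anything falls off the work surface, if the arm or the gripper's body presses on something with over 40 N, if the wrist force passes 120 N, or if a joint passes its speed limit or range.

ROBOT

A 7-joint arm with a two-finger parallel gripper is mounted at the origin on the work surface. World frame = base frame: x ahead of the robot, y to its left, z up, the work surface at z = 0. Lengths are in mm, angles in rad, forces in N, time in s.
With the tool pointing down it reaches from about 425 to 925 mm from the base axis. Payload 6.8 kg.
Tool frame: the origin (TCP) lies at the very end of the fingers, on their centre line; the grasp point (between the pads) lies 19 mm behind it; y points along the fingers, x is the direction in which the jaws open and shut, and the axes are right-handed (so a half turn about y gives the same grasp; the last joint's range is limited). The gripper opens to 85 mm and grips with 20 to 120 N. Pads are 22 mm wide; open, the fingers measure 114 mm over their backs; the gripper's body (76 mm by 85 mm) begins 54 mm behind the grasp point. The pads swing forward as they close: fully open they stand 13 mm farther back than shut.
Start: joints at [0.994, 0.477, 0.022, 1.555, -0.011, 1.109, -0.083], TCP at [304.987, -602.188, 231.308] pointing down, gripper open.
Joint ranges: [-2.96, 2.96], [-0.34, 2.1], [-1.41, 1.46], [0.24, 2.44], [-1.37, 4.51], [0.17, 1.92], [-2.96, 2.96]. Speed limits (rad/s): [2.39, 2.39, 3.14, 3.14, 3.14, 3.14, 3.14].

INTERFACE

Orientations are given as a unit quaternion [x, y, z, w].
In Python, from rig import arm gives the robot as it stands.
- The arm moves only by the tool drive_tool, never from a script. Its argument "commands" is a list of rows, each an object of numbers: "dx", "dy", "dz": the shift along the tool's x, y, z in m; "ax", "ay", "az": the turn, a rotation vector about the tool's x, y, z in rad; "hand": the finger opening in m, from 0 to 0.0854. A call has exactly 10 rows; each row shifts and turns the pose as measured when the row begins, along the tool's axes as they then stand; what a row does not reach is not made up. A row lasts 1/8 s, in which the tool goes at most 62.5 mm and 10.7 degrees, less where a joint would pass 70% of its speed; a pose out of reach is approached as far as the arm can. A call with a gripper value outside its range is refused whole. The fingers move at their own pace and stop on an object; "newtons" is the grip in N (left out, the last holds). Time passes only in rows, so rows that do not move let the fingers close, or fill a call up. It gives the time, the measured TCP pose, the force and the opening at its end, in the units of the state.
- arm.state(): the state, without advancing time (a new reading comes with each control period).
- arm.camera(name): name is "scene" or "top" or "wrist"; returns the picture (420x560x3 uint8, red, green, blue); there is no depth.
- arm.calibration(name): a dict with "fovy" (degrees; the focal length in pixels is half the picture's height over the tangent of half this angle, whatever the lens; pixels are square), "cx", "cy" (the principal point, pixels), "dist_coeffs" ([k1, k2, p1, p2, k3] as OpenCV has them; the pictures are not rectified), "R" (3x3) and "t" (3): a world point X has camera coordinates R X + t. Camera axes: x right, y down, z forward; pixel columns grow to the right and rows downward; lengths in mm; the calibration is good to about 2 mm. A picture is of the moment at which its call begins: read the wrist's pose just before it. calibration takes no time and is no camera call; for the wrist camera it gives the pose at the moment of the call.
- arm.sign_off(): hands the job in, once; it reports no verdict.
The state is a dict: "t": time; "q": joint angles; "joint_vel": joint speeds; "tau": joint torques, N m; "position": TCP position; "ee_rot": TCP orientation; "contact_force": force on the tool from outside, world axes, zero at the start; "torque": the same for the moment, N m; "grip_width": finger opening in mm.
Only numpy, scipy, OpenCV 4.12 (cv2) and the standard library are available. Lean on these libraries where they do the work, as an engineer would, in place of code of your own. Each camera call takes 0.05 s, during which the arm holds its last target. There are 200 camera calls.

## Working session

There is one attempt and no reset: what is moved stays moved. The work goes in short steps, Python scripts to look and compute and a tool call to move; the robot and the scene stay as the last step left them, time stands still between calls to the robot, and variables do not carry over. Pictures are saved under pics/ and viewed, about 8 in all and at most 12, crops included, and the job is handed in when it is done.

Besides the shell and the picture viewer there is one more tool, called as name([rows], argument=value, ...), one row to a line, values as JSON. drive_tool: Moves the arm, as the interface text tells. Its arguments: {"type":"object","properties":{"commands":{"type":"array","items":{"type":"object","properties":{"dx":{"type":"number"},"dy":{"type":"number"},"dz":{"type":"number"},"ax":{"type":"number"},"ay":{"type":"number"},"az":{"type":"number"},"hand":{"type":"number"}}}},"newtons":{"type":"number"}},"required":["commands"]}

```bash
ls; mkdir -p pics
python3 - <<'E'
from rig import arm
import cv2, numpy as np
for n in ("scene","top","wrist"):
    c=arm.calibration(n); im=arm.camera(n)
    cv2.imwrite(f"pics/{n}0.png",im[:,:,::-1]); print(n,{k:np.round(v,3).tolist() for k,v in c.items()})
s=arm.state(); print({k:np.round(s[k],3).tolist() for k in s})
E
```

```text
pics
scene {'fovy': 54.053, 'cx': 282.542, 'cy': 220.437, 'dist_coeffs': [-0.071, 0.0, 0.0, 0.0, 0.0], 'R': [[0.402, 0.916, 0.004], [0.541, -0.234, -0.808], [-0.739, 0.327, -0.589]], 't': [-205.617, -245.787, 1250.737]}
top {'fovy': 52.962, 'cx': 273.932, 'cy': 207.074, 'dist_coeffs': [-0.123, 0.0, 0.0, 0.0, 0.0], 'R': [[0.023, -1.0, -0.008], [-0.984, -0.021, -0.176], [0.176, 0.012, -0.984]], 't': [15.586, 523.119, 920.888]}
wrist {'fovy': 66.626, 'cx': 286.245, 'cy': 211.986, 'dist_coeffs': [0.005, 0.0, 0.0, 0.0, 0.0], 'R': [[0.452, -0.892, -0.0], [-0.853, -0.432, 0.293], [-0.261, -0.132, -0.956]], 't': [-673.936, -38.772, 377.525]}
{'t': 0.15, 'q': [0.994, 0.478, 0.022, 1.556, -0.012, 1.109, -0.083], 'joint_vel': [-0.001, -0.001, -0.0, -0.002, -0.001, 0.0, 0.002], 'tau': [0.002, -59.693, 1.61, -28.149, 0.013, 0.007, -0.0], 'position': [304.782, -601.773, 230.59], 'ee_rot': [-0.602, 0.371, -0.37, 0.603], 'contact_force': [-0.198, 0.008, 0.194], 'torque': [0.013, -0.035, -0.012], 'grip_width': 85.554}
```

View pics/scene0.png

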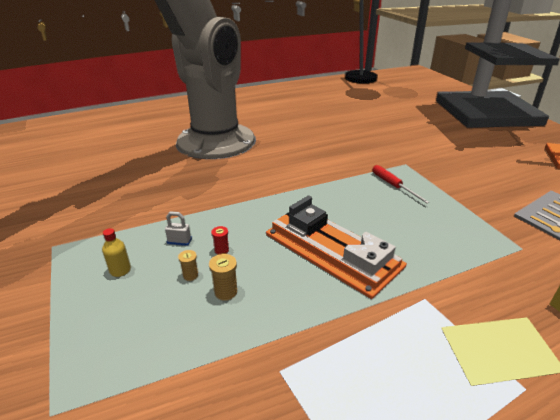

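View pics/top0.png

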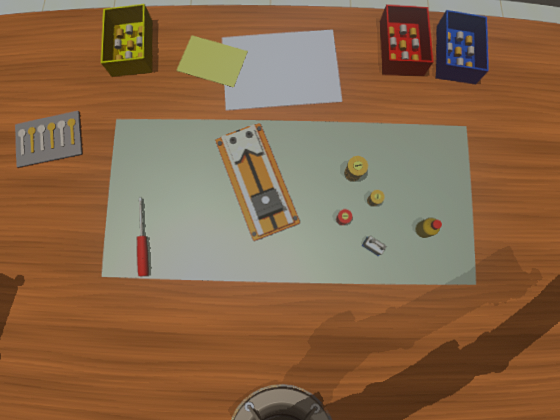

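Scene: the target small brass cylinder is at (189,265), with the larger brass one at (224,277) and the red one at (220,240). Top: target head at (377,197), V at (245,150), jaw at (267,205), vise foot corners about (218,140), (260,126), (298,222) and (256,238).

```bash
cat > h.py <<'E'
import cv2, numpy as np
def K(c):
    f=210/np.tan(np.radians(c["fovy"])/2); return np.array([[f,0,c["cx"]],[0,f,c["cy"]],[0,0,1]])
def ray(c,px):
    u=cv2.undistortPoints(np.array(px,float).reshape(-1,1,2),K(c),np.array(c["dist_coeffs"],float)).reshape(-1,2)
    R=np.array(c["R"]);d=np.c_[u,np.ones(len(u))]@R
    return -R.T@np.array(c["t"]), d
def plane(c,px,z):
    o,d=ray(c,px); return o+d*((z-o[2])/d[:,2])[:,None]
def proj(c,X):
    p,_=cv2.projectPoints(np.array(X,float).reshape(-1,1,3),cv2.Rodrigues(np.array(c["R"],float))[0],np.array(c["t"],float),K(c),np.array(c["dist_coeffs"],float)); return p.reshape(-1,2)
def tri(c1,p1,c2,p2):
    o1,d1=ray(c1,[p1]);o2,d2=ray(c2,[p2]);d1=d1[0];d2=d2[0]
    s=np.linalg.lstsq(np.c_[d1,-d2],o2-o1,rcond=None)[0]
    a=o1+s[0]*d1;b=o2+s[1]*d2; return (a+b)/2,np.linalg.norm(a-b)
def blobs(im,lo,hi,box=None,amin=30):
    m=cv2.inRange(cv2.cvtColor(im,cv2.COLOR_RGB2HSV),lo,hi)
    if box: k=np.zeros_like(m);x0,y0,x1,y1=box;k[y0:y1,x0:x1]=1;m=m*k
    cs,_=cv2.findContours(m,cv2.RETR_EXTERNAL,cv2.CHAIN_APPROX_NONE)
    return [c for c in cs if cv2.contourArea(c)>amin]
E
python3 - <<'E'
from h import *
from rig import arm
S=cv2.imread("pics/scene0.png")[:,:,::-1].copy();T=cv2.imread("pics/top0.png")[:,:,::-1].copy()
cs,ct=arm.calibration("scene"),arm.calibration("top")
for n,im,c,box in(("top",T,ct,(340,150,400,215)),("scene",S,cs,(170,240,250,305))):
    for b in blobs(im,(15,100,60),(32,255,255),box):
        x,y,w,h=cv2.boundingRect(b);print(n,(x,y,w,h),cv2.minEnclosingCircle(b),cv2.contourArea(b))
pts=np.vstack([b for b in blobs(T,(5,150,90),(14,255,255),(205,115,310,250),5)])
r=cv2.minAreaRect(pts);bx=cv2.boxPoints(r);print("vise px",bx.round(1).tolist())
P=plane(ct,bx,12);print(P.round(1).tolist(),"centre",P.mean(0).round(1),[np.linalg.norm(P[i]-P[i-1]).round(1) for i in range(4)])
pts=np.vstack([b for b in blobs(S,(5,150,90),(14,255,255),(255,190,415,300),5)])
hull=cv2.convexHull(pts);q=cv2.approxPolyDP(hull,6,True).reshape(-1,2);print("scene hull",q.tolist());print(plane(cs,q,12).round(0).tolist())
big=[cv2.resize(T[100:260,200:450],None,fx=3.2,fy=3.2,interpolation=cv2.INTER_CUBIC)]
cv2.imwrite("pics/topcrop.png",big[0][:,:,::-1])
E
```

```text
top (368, 190, 16, 14) ((375.0, 197.0), 8.602425575256348) 139.5
top (345, 156, 23, 25) ((355.0833435058594, 167.9166717529297), 12.923483848571777) 315.5
scene (209, 253, 28, 47) ((223.78114318847656, 276.18682861328125), 23.200090408325195) 951.0
scene (178, 250, 20, 31) ((188.0, 265.0), 15.297158241271973) 402.0
vise px [[205.0, 115.0], [309.0, 115.0], [309.0, 162.0], [205.0, 162.0]]
[[759.3, 205.2, 12.0], [763.7, -54.6, 12.0], [641.8, -55.2, 12.0], [637.0, 198.1, 12.0]] centre [700.4  73.4  12. ] [np.float64(122.5), np.float64(259.9), np.float64(121.8), np.float64(253.4)]
scene hull [[413, 299], [371, 298], [269, 236], [256, 190], [286, 190], [404, 262]]
[[781.0, 129.0, 12.0], [749.0, 63.0, 12.0], [518.0, -33.0, 12.0], [339.0, 6.0, 12.0], [368.0, 72.0, 12.0], [696.0, 174.0, 12.0]]
```

View pics/topcrop.png

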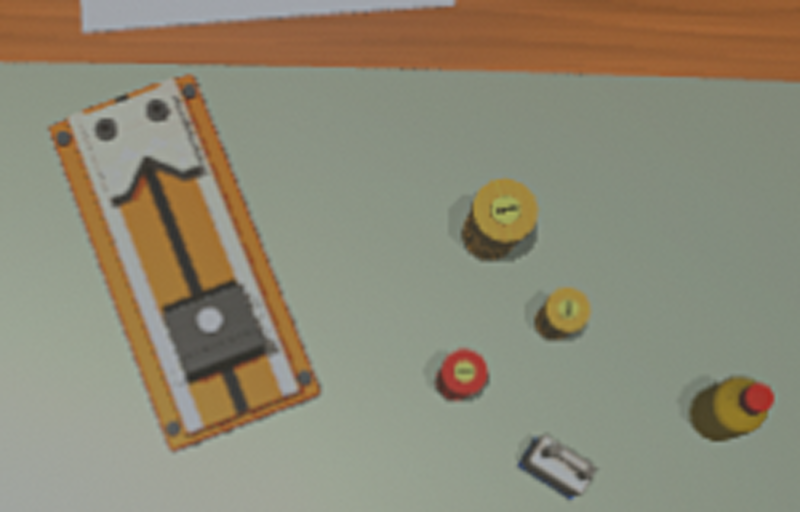

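The crop shows the foot corners at crop px (50,128), (190,76), (320,392) and (172,450), and the V bottom at (148,158). The target head is at (568,311), the red one at (464,372) and the jaw's back edge near (230,365).

Run:
```python
from h import *
from rig import arm
cs,ct=arm.calibration("scene"),arm.calibration("top")
f=lambda u:(np.array(u)+.5)/3.2-.5+[200,100]
P=plane(ct,f([(50,128),(190,76),(320,392),(172,450)]),12);print(P.round(1).tolist(),[np.linalg.norm(P[i]-P[i-1]).round(1) for i in range(4)])
c=P.mean(0);x=(P[0]+P[1]-P[2]-P[3]);yaw=np.arctan2(x[1],x[0]);print("c",c.round(1),"yaw",yaw)
ex=np.array([np.cos(yaw),np.sin(yaw),0])
Vb=plane(ct,f([(148,158)]),56)[0];print("V bottom",Vb.round(1),(Vb-c)@ex, (Vb-c)@[-ex[1],ex[0],0])
print("head z50",plane(ct,f([(568,311)]),50).round(1), "tri",tri(ct,f((568,311)),cs,(188,254)))
print("red",plane(ct,f([(464,372)]),50).round(1),"padlock",plane(ct,f([(560,468)]),40).round(1),"oiler",plane(ct,f([(760,398)]),95).round(1),"big",plane(ct,f([(505,210)]),60).round(1))
print("jaw top back/front mid",[(((plane(ct,f([p]),z)[0]-c)@ex).round(1)) for p,z in(((230,370),78),((198,300),56))])
print("screwdriver tip",plane(ct,[(142,197)],5).round(1))
```

```text
[[694.6, 175.8, 12.0], [738.8, 69.1, 12.0], [493.9, -34.2, 12.0], [448.6, 73.8, 12.0]] [np.float64(266.3), np.float64(115.5), np.float64(265.8), np.float64(117.1)]
c [594.   71.2  12. ] yaw 0.3961142228532408
V bottom [657.4  95.5  56. ] 67.92180569814205 -1.9810415954570084
head z50 [[ 551.1 -210.9   50. ]] tri (array([ 551.67328239, -208.51766202,   49.79621567]), np.float64(4.82082277417447))
red [[ 505.  -134.9   50. ]] padlock [[ 438.5 -205.3   40. ]] oiler [[ 483.7 -333.2   95. ]] big [[ 622.6 -164.2   60. ]]
jaw top back/front mid [np.float64(-103.4), np.float64(-44.5)]
screwdriver tip [[548.3 350.2   5. ]]
```

```bash
cat >> h.py <<'E'
from scipy.spatial.transform import Rotation as Rn
def plan(arm,xyz,yaw):
    """tool shift (m) to world xyz (mm), and turn to: y down, x at heading yaw (mod pi)"""
    s=arm.state();R=Rn.from_quat(s["ee_rot"]).as_matrix();p=np.array(s["position"])
    best=None
    for k in(0,np.pi):
        x=np.array([np.cos(yaw+k),np.sin(yaw+k),0]);y=np.array([0,0,-1.]);G=np.c_[x,y,np.cross(x,y)]
        v=Rn.from_matrix(R.T@G).as_rotvec()
        if best is None or np.linalg.norm(v)<np.linalg.norm(best[0]):best=(v,G)
    d=np.array(xyz)-p
    print("t",round(s["t"],2),"pos",p.round(1),"width",round(s["grip_width"],1),"F",np.round(s["contact_force"],1))
    print("turn ax,ay,az",best[0].round(4),"| shift now-axes m",(R.T@d/1000).round(4),"| after-turn axes",(best[1].T@d/1000).round(4), "q7",round(s["q"][6],2))
E
python3 - <<'E'
from h import *
from rig import arm
s=arm.state();print(Rn.from_quat(s["ee_rot"]).as_matrix().round(3));c=arm.calibration("wrist");print("cam",(-np.array(c["R"]).T@c["t"]).round(0))
for y in (0.396+np.pi/2,):plan(arm,(551,-210,200),y)
E
```

```text
[[ 0.452 -0.001  0.892]
 [-0.892  0.001  0.452]
 [-0.001 -1.    -0.   ]]
cam [ 370. -568.  372.]
t 0.15 pos [ 304.8 -601.8  230.6] width 85.6 F [-0.2  0.   0.2]
turn ax,ay,az [ 0.0001  0.0728 -0.0013] | shift now-axes m [-0.2382  0.0309  0.3967] | after-turn axes [-0.2665  0.0306  0.3783] q7 -0.08
```

drive_tool([
  {"ay":0.0728,"hand":0.06},
  {"dx":-0.0296,"dy":0.003,"dz":0.042,"hand":0.06},
  {"dx":-0.0296,"dy":0.003,"dz":0.042,"hand":0.06},
  {"dx":-0.0296,"dy":0.003,"dz":0.042,"hand":0.06},
  {"dx":-0.0296,"dy":0.003,"dz":0.042,"hand":0.06},
  {"dx":-0.0296,"dy":0.003,"dz":0.042,"hand":0.06},
  {"dx":-0.0296,"dy":0.003,"dz":0.042,"hand":0.06},
  {"dx":-0.0296,"dy":0.003,"dz":0.042,"hand":0.06},
  {"dx":-0.0296,"dy":0.003,"dz":0.042,"hand":0.06},
  {"dx":-0.0296,"dy":0.003,"dz":0.042,"hand":0.06},
], newtons=40)

```text
validation failed for argument at $.co...
```

Run:
```python
from h import *
from rig import arm
plan(arm,(551,-210,200),0.396+np.pi/2)
c=arm.calibration("wrist");im=arm.camera("wrist");cv2.imwrite("pics/w1.png",im[:,:,::-1])
print(proj(c,[(551,-210,50),(551,-210,0),(622,-164,60),(505,-135,50)]).round(0).tolist())
for b in blobs(im,(15,100,60),(35,255,255),None,200):
    print(cv2.boundingRect(b),cv2.contourArea(b))
```

```text
t 0.15 pos [ 304.8 -601.8  230.6] width 85.6 F [-0.2  0.   0.2]
turn ax,ay,az [ 0.0001  0.0728 -0.0013] | shift now-axes m [-0.2382  0.0309  0.3967] | after-turn axes [-0.2665  0.0306  0.3783] q7 -0.08
[[-79.0, -407.0], [-10.0, -308.0], [-175.0, -687.0], [-211.0, -394.0]]
(453, 395, 41, 25) 543.0
(80, 394, 43, 26) 700.5
(0, 0, 560, 385) 151579.0
```

View pics/w1.png

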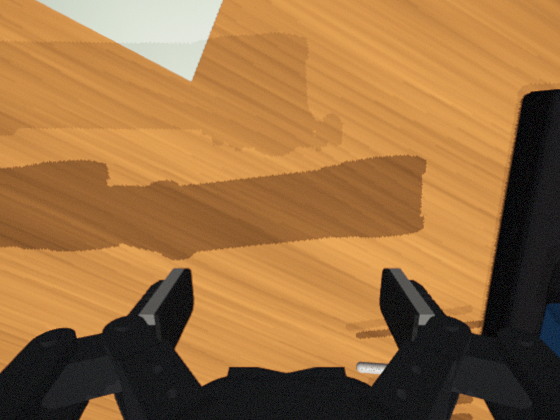

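The move was refused, so this wrist view is from the start pose. It shows wood and the mat corner at (190,80), with the fingers at the bottom. I'll resend with complete rows.

drive_tool([
  {"dx":0,"dy":0,"dz":0,"ax":0,"ay":0.0728,"az":0,"hand":0.06},
  {"dx":-0.0296,"dy":0.003,"dz":0.042,"ax":0,"ay":0,"az":0,"hand":0.06},
  {"dx":-0.0296,"dy":0.003,"dz":0.042,"ax":0,"ay":0,"az":0,"hand":0.06},
  {"dx":-0.0296,"dy":0.003,"dz":0.042,"ax":0,"ay":0,"az":0,"hand":0.06},
  {"dx":-0.0296,"dy":0.003,"dz":0.042,"ax":0,"ay":0,"az":0,"hand":0.06},
  {"dx":-0.0296,"dy":0.003,"dz":0.042,"ax":0,"ay":0,"az":0,"hand":0.06},
  {"dx":-0.0296,"dy":0.003,"dz":0.042,"ax":0,"ay":0,"az":0,"hand":0.06},
  {"dx":-0.0296,"dy":0.003,"dz":0.042,"ax":0,"ay":0,"az":0,"hand":0.06},
  {"dx":-0.0296,"dy":0.003,"dz":0.042,"ax":0,"ay":0,"az":0,"hand":0.06},
  {"dx":-0.0296,"dy":0.003,"dz":0.042,"ax":0,"ay":0,"az":0,"hand":0.06},
], newtons=40)

```text
t: 1.45
position: [556.1, -204.7, 201.0]
ee_rot: [0.587, -0.396, 0.395, -0.585]
contact_force: [0.9, -0.2, -0.1]
grip_width: 59.8
```

Run:
```python
from h import *
from rig import arm
plan(arm,(551,-210,200),0.396+np.pi/2)
c=arm.calibration("wrist");im=arm.camera("wrist");cv2.imwrite("pics/w2.png",im[:,:,::-1])
np.savez("pics/w2cal.npz",R=c["R"],t=c["t"])
print(proj(c,[(551,-210,50),(551,-210,0),(622,-164,60),(505,-135,50)]).round(0).tolist())
for b in blobs(im,(15,100,60),(35,255,255),None,200):
    print(cv2.boundingRect(b),cv2.contourArea(b))
```

```text
t 1.45 pos [ 556.1 -204.7  201. ] width 59.8 F [ 0.9 -0.2 -0.1]
turn ax,ay,az [ 0.0028 -0.0131 -0.0001] | shift now-axes m [ 0.003   0.0011 -0.0067] | after-turn axes [ 0.0029  0.001  -0.0068] q7 -0.99
[[290.0, 202.0], [289.0, 190.0], [271.0, 110.0], [199.0, 217.0]]
(407, 375, 52, 45) 1368.5
(114, 375, 53, 45) 1152.5
(209, 326, 55, 48) 1283.0
(0, 254, 158, 144) 8400.0
(188, 202, 18, 19) 204.0
(274, 175, 31, 34) 780.0
(457, 153, 103, 235) 11445.0
(1, 144, 38, 33) 748.0
(35, 138, 38, 38) 938.0
(237, 77, 58, 57) 2551.5
(0, 22, 13, 55) 307.0
(404, 0, 156, 76) 5675.0
(65, 0, 46, 164) 2484.5
(1, 0, 50, 82) 2280.5
```

View pics/w2.png

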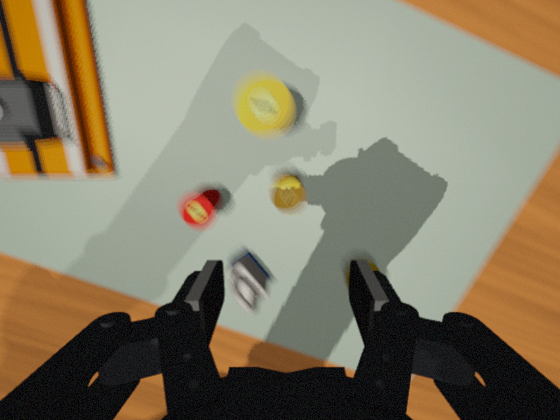

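Blurred by motion: target around (289,192) against the predicted (290,202), red at (197,208), big one at (265,105). I'll go lower, settle and look again.

drive_tool([
  {"dx":0.003,"dy":0.02,"dz":-0.0067,"ax":0.0028,"ay":-0.0131,"az":0,"hand":0.06},
  {"dx":0,"dy":0.025,"dz":0,"ax":0,"ay":0,"az":0,"hand":0.06},
  {"dx":0,"dy":0.025,"dz":0,"ax":0,"ay":0,"az":0,"hand":0.06},
  {"dx":0,"dy":0,"dz":0,"ax":0,"ay":0,"az":0,"hand":0.06},
  {"dx":0,"dy":0,"dz":0,"ax":0,"ay":0,"az":0,"hand":0.06},
  {"dx":0,"dy":0,"dz":0,"ax":0,"ay":0,"az":0,"hand":0.06},
  {"dx":0,"dy":0,"dz":0,"ax":0,"ay":0,"az":0,"hand":0.06},
  {"dx":0,"dy":0,"dz":0,"ax":0,"ay":0,"az":0,"hand":0.06},
  {"dx":0,"dy":0,"dz":0,"ax":0,"ay":0,"az":0,"hand":0.06},
  {"dx":0,"dy":0,"dz":0,"ax":0,"ay":0,"az":0,"hand":0.06},
])

```text
t: 2.75
position: [558.8, -198.6, 132.7]
ee_rot: [-0.589, 0.386, -0.389, 0.595]
contact_force: [-1.0, -0.4, -0.2]
grip_width: 60.4
```

Run:
```python
from h import *
from rig import arm
plan(arm,(551,-210,130),0.396+np.pi/2)
c=arm.calibration("wrist");im=arm.camera("wrist");cv2.imwrite("pics/w3.png",im[:,:,::-1])
print(proj(c,[(551,-210,50),(551,-210,0),(622,-164,60),(505,-135,50)]).round(0).tolist())
for b in blobs(im,(15,100,60),(35,255,255),None,200):
    x,y,w,h=cv2.boundingRect(b)
    if 150<x<450 and y<300: print((x,y,w,h),cv2.contourArea(b))
```

```text
t 2.75 pos [ 558.8 -198.6  132.7] width 60.4 F [-1.  -0.4 -0.2]
turn ax,ay,az [-0.0096  0.0161 -0.0009] | shift now-axes m [ 0.0073  0.0025 -0.0117] | after-turn axes [ 0.0075  0.0027 -0.0116] q7 -0.98
[[297.0, 234.0], [295.0, 215.0], [277.0, 118.0], [182.0, 249.0]]
(173, 238, 20, 19) 273.0
(277, 198, 44, 53) 1714.5
(235, 79, 76, 79) 4600.5
```

View pics/w3.png

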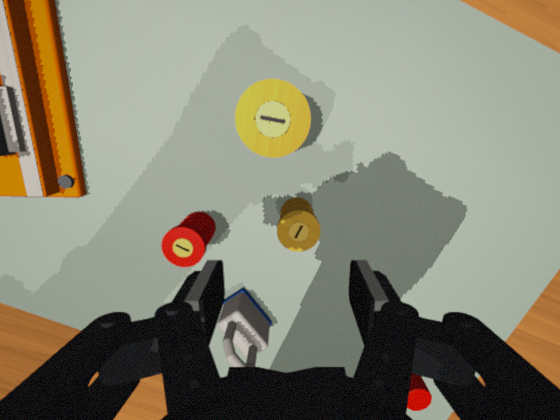

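Sharp now: target head at (299,231), red at (184,248), big at (273,118), padlock at (245,325), and the vise's near corner at (87,193).

Run:
```python
from h import *
from rig import arm
c=arm.calibration("wrist");ct=arm.calibration("top")
im=cv2.imread("pics/w3.png")
# head: fit ellipse to near (lower) arc of brass blob
m=cv2.inRange(cv2.cvtColor(im,cv2.COLOR_BGR2HSV),(15,100,40),(35,255,255))
k=m[190:256,265:330];pts=np.argwhere(k)[:,::-1]+[265,190]
lo=pts[pts[:,1]>228];print("x range",lo[:,0].min(),lo[:,0].max(),"ymax",lo[:,1].max())
h=(299,231)
H=plane(c,[h],50)[0];print("head",H.round(1))
for a in((299-21,231),(299+21,231)):print(plane(c,[a],50).round(1))
print("tri top/wrist",tri(c,h,ct,((568.5)/3.2-.5+200,(311.5)/3.2-.5+100)))
print("vise corner z12",plane(c,[(87,194)],12).round(1))
plan(arm,(*H[:2],8),0.396+np.pi/2)
```

```text
x range 277 320 ymax 250
head [ 554.1 -210.6   50. ]
[[ 547.8 -196.2   50. ]]
[[ 560.4 -225.    50. ]]
tri top/wrist (array([ 552.28805721, -211.93221504,   44.35719208]), np.float64(0.5347550937190081))
vise corner z12 [[500.8 -40.3  12. ]]
t 2.8 pos [ 558.8 -198.6  132.7] width 59.6 F [-0.3 -0.1  0.9]
turn ax,ay,az [-0.0096  0.016  -0.0009] | shift now-axes m [ 0.0093  0.1246 -0.0103] | after-turn axes [ 0.0093  0.1247 -0.0089] q7 -0.98
```

drive_tool([
  {"dx":0.0093,"dy":0.01,"dz":-0.0095,"ax":-0.0096,"ay":0.016,"az":0,"hand":0.06},
  {"dx":0,"dy":0.025,"dz":0,"ax":0,"ay":0,"az":0,"hand":0.06},
  {"dx":0,"dy":0.025,"dz":0,"ax":0,"ay":0,"az":0,"hand":0.06},
  {"dx":0,"dy":0.02,"dz":0,"ax":0,"ay":0,"az":0,"hand":0.06},
  {"dx":0,"dy":0.012,"dz":0,"ax":0,"ay":0,"az":0,"hand":0.06},
  {"dx":0,"dy":0.006,"dz":0,"ax":0,"ay":0,"az":0,"hand":0.06},
  {"dx":0,"dy":0.003,"dz":0,"ax":0,"ay":0,"az":0,"hand":0.06},
  {"dx":0,"dy":0,"dz":0,"ax":0,"ay":0,"az":0,"hand":0.06},
  {"dx":0,"dy":0,"dz":0,"ax":0,"ay":0,"az":0,"hand":0.06},
  {"dx":0,"dy":0,"dz":0,"ax":0,"ay":0,"az":0,"hand":0.06},
])

```text
t: 4.05
position: [552.3, -216.9, 27.4]
ee_rot: [0.588, -0.394, 0.394, -0.586]
contact_force: [0.1, 0.8, 0.3]
grip_width: 59.9
```

Run:
```python
from h import *
from rig import arm
plan(arm,(553.3,-211,8),0.396+np.pi/2)
```

```text
t 4.05 pos [ 552.3 -216.9   27.4] width 59.9 F [0.1 0.8 0.3]
turn ax,ay,az [ 0.0025 -0.0069  0.0021] | shift now-axes m [-0.0051  0.0193  0.0032] | after-turn axes [-0.0051  0.0194  0.0032] q7 -1.0
```

drive_tool([
  {"dx":-0.005,"dy":0.004,"dz":0.003,"ax":0,"ay":-0.006,"az":0,"hand":0.06},
  {"dx":0,"dy":0.005,"dz":0,"ax":0,"ay":0,"az":0,"hand":0.06},
  {"dx":0,"dy":0.005,"dz":0,"ax":0,"ay":0,"az":0,"hand":0.06},
  {"dx":0,"dy":0.004,"dz":0,"ax":0,"ay":0,"az":0,"hand":0.06},
  {"dx":0,"dy":0,"dz":0,"ax":0,"ay":0,"az":0,"hand":0.06},
  {"dx":0,"dy":0,"dz":0,"ax":0,"ay":0,"az":0,"hand":0.06},
  {"dx":0,"dy":0,"dz":0,"ax":0,"ay":0,"az":0,"hand":0.06},
  {"dx":0,"dy":0,"dz":0,"ax":0,"ay":0,"az":0,"hand":0.06},
  {"dx":0,"dy":0,"dz":0,"ax":0,"ay":0,"az":0,"hand":0.06},
  {"dx":0,"dy":0,"dz":0,"ax":0,"ay":0,"az":0,"hand":0.06},
])

```text
t: 5.3
position: [553.6, -210.8, 8.5]
ee_rot: [0.59, -0.392, 0.392, -0.587]
contact_force: [0.1, -0.9, 0.1]
grip_width: 60.2
```

Run:
```python
from h import *
from rig import arm
plan(arm,(553.3,-211,8),0.396+np.pi/2)
c=arm.calibration("wrist");im=arm.camera("wrist");cv2.imwrite("pics/w4.png",im[:,:,::-1])
s=arm.state();R=Rn.from_quat(s["ee_rot"]).as_matrix();p=np.array(s["position"])
print("tcp px",proj(c,[p,p-R[:,1]*19, p-R[:,1]*42]).round(0).tolist())
for b in blobs(im,(15,100,40),(35,255,255),None,200):
    x,y,w,h=cv2.boundingRect(b)
    if 150<x<450 : print((x,y,w,h),cv2.contourArea(b))
```

```text
t 5.3 pos [ 553.6 -210.8    8.5] width 60.2 F [ 0.1 -0.9  0.1]
turn ax,ay,az [ 0.0018 -0.0005  0.0026] | shift now-axes m [ 0.0001  0.0005 -0.0003] | after-turn axes [ 0.0001  0.0005 -0.0003] q7 -1.01
tcp px [[287.0, 271.0], [287.0, 291.0], [288.0, 325.0]]
(406, 401, 55, 19) 720.0
(242, 237, 89, 122) 7796.0
```

View pics/w4.png

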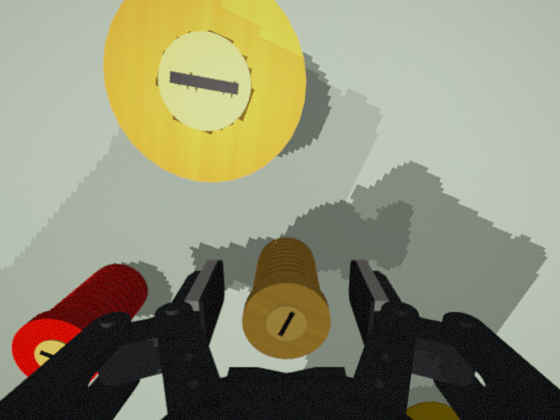

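The cylinder is centred between the fingers (head at (287,320), expected (288,325)). Closing.

drive_tool([
  {"dx":0,"dy":0,"dz":0,"ax":0,"ay":0,"az":0,"hand":0.02},
  {"dx":0,"dy":0,"dz":0,"ax":0,"ay":0,"az":0,"hand":0.02},
  {"dx":0,"dy":0,"dz":0,"ax":0,"ay":0,"az":0,"hand":0.02},
  {"dx":0,"dy":0,"dz":0,"ax":0,"ay":0,"az":0,"hand":0.02},
  {"dx":0,"dy":0,"dz":0,"ax":0,"ay":0,"az":0,"hand":0.02},
  {"dx":0,"dy":0,"dz":0,"ax":0,"ay":0,"az":0,"hand":0.02},
  {"dx":0,"dy":0,"dz":0,"ax":0,"ay":0,"az":0,"hand":0.02},
  {"dx":0,"dy":0,"dz":0,"ax":0,"ay":0,"az":0,"hand":0.02},
  {"dx":0,"dy":0,"dz":0,"ax":0,"ay":0,"az":0,"hand":0.02},
  {"dx":0,"dy":0,"dz":0,"ax":0,"ay":0,"az":0,"hand":0.02},
], newtons=40)

```text
t: 6.6
position: [553.7, -210.8, 8.8]
ee_rot: [0.59, -0.392, 0.392, -0.587]
contact_force: [-0.9, 0.2, 0.1]
grip_width: 30.5
```

Run:
```python
from h import *
from rig import arm
s=arm.state();print(s["grip_width"],s["position"])
ex=np.array([np.cos(.396),np.sin(.396)])
X=np.array([594,71.2])+12*ex;print(X)
plan(arm,(*X,150),0.396+np.pi/2)
```

```text
30.497642411746536 [ 553.65661208 -210.76253514    8.8323493 ]
[605.07133554  75.82877191]
t 6.6 pos [ 553.7 -210.8    8.8] width 30.5 F [-0.9  0.2  0.1]
turn ax,ay,az [ 0.0017 -0.0003  0.0027] | shift now-axes m [-0.2442 -0.1421  0.1577] | after-turn axes [-0.2446 -0.1412  0.158 ] q7 -1.01
```

drive_tool([
  {"dx":0,"dy":-0.03,"dz":0,"ax":0,"ay":0,"az":0,"hand":0.02},
  {"dx":0,"dy":-0.04,"dz":0,"ax":0,"ay":0,"az":0,"hand":0.02},
  {"dx":0,"dy":-0.04,"dz":0,"ax":0,"ay":0,"az":0,"hand":0.02},
  {"dx":-0.03,"dy":-0.02,"dz":0.02,"ax":0,"ay":0,"az":0,"hand":0.02},
  {"dx":-0.04,"dy":0,"dz":0.026,"ax":0,"ay":0,"az":0,"hand":0.02},
  {"dx":-0.045,"dy":0,"dz":0.029,"ax":0,"ay":0,"az":0,"hand":0.02},
  {"dx":-0.045,"dy":0,"dz":0.029,"ax":0,"ay":0,"az":0,"hand":0.02},
  {"dx":-0.04,"dy":0,"dz":0.026,"ax":0,"ay":0,"az":0,"hand":0.02},
  {"dx":-0.02,"dy":0,"dz":0.013,"ax":0,"ay":0,"az":0,"hand":0.02},
  {"dx":-0.01,"dy":0,"dz":0.007,"ax":0,"ay":0,"az":0,"hand":0.02},
])

```text
t: 7.85
position: [602.6, 65.4, 138.1]
ee_rot: [0.59, -0.395, 0.392, -0.585]
contact_force: [-0.3, 0.2, -2.1]
grip_width: 30.2
```

Run:
```python
from h import *
from rig import arm
plan(arm,(605,76,150),0.396+np.pi/2)
```

```text
t 7.85 pos [602.6  65.4 138.1] width 30.2 F [-0.3  0.2 -2.1]
turn ax,ay,az [ 0.0069 -0.0056  0.0001] | shift now-axes m [-0.0089 -0.0119  0.0062] | after-turn axes [-0.0088 -0.0119  0.0063] q7 -1.48
```

drive_tool([
  {"dx":-0.007,"dy":-0.008,"dz":0.005,"ax":0.006,"ay":-0.005,"az":0,"hand":0.02},
  {"dx":0,"dy":0,"dz":0,"ax":0,"ay":0,"az":0,"hand":0.02},
  {"dx":0,"dy":0,"dz":0,"ax":0,"ay":0,"az":0,"hand":0.02},
  {"dx":0,"dy":0,"dz":0,"ax":0,"ay":0,"az":0,"hand":0.02},
  {"dx":0,"dy":0,"dz":0,"ax":0,"ay":0,"az":0,"hand":0.02},
  {"dx":0,"dy":0,"dz":0,"ax":0,"ay":0,"az":0,"hand":0.02},
  {"dx":0,"dy":0,"dz":0,"ax":0,"ay":0,"az":0,"hand":0.02},
  {"dx":0,"dy":0,"dz":0,"ax":0,"ay":0,"az":0,"hand":0.02},
  {"dx":0,"dy":0,"dz":0,"ax":0,"ay":0,"az":0,"hand":0.02},
  {"dx":0,"dy":0,"dz":0,"ax":0,"ay":0,"az":0,"hand":0.02},
])

```text
t: 9.1
position: [604.2, 69.2, 146.0]
ee_rot: [0.589, -0.394, 0.394, -0.586]
contact_force: [-0.3, 0.6, -1.8]
grip_width: 30.0
```

Run:
```python
from h import *
from rig import arm
plan(arm,(605,76,150),0.396+np.pi/2)
c=arm.calibration("wrist");im=arm.camera("wrist");cv2.imwrite("pics/w5.png",im[:,:,::-1])
import pickle;pickle.dump(c,open("pics/w5.pkl","wb"))
```

```text
t 9.1 pos [604.2  69.2 146. ] width 30.0 F [-0.3  0.6 -1.8]
turn ax,ay,az [ 0.0028 -0.0058  0.0019] | shift now-axes m [-0.006  -0.004   0.0033] | after-turn axes [-0.006  -0.004   0.0033] q7 -1.49
```

View pics/w5.png

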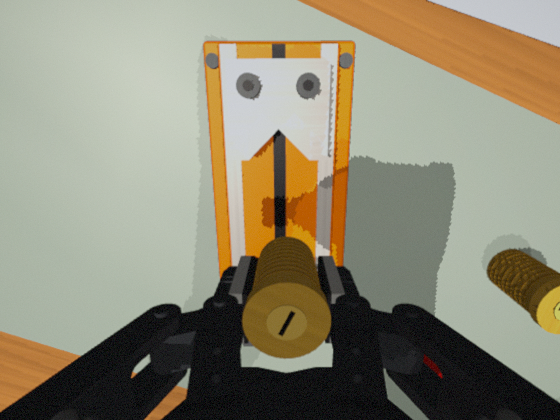

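Vise seen from above: V bottom at (279,131), mouth corners at (242,161) and (317,161), bolts at (248,85) and (308,85), far foot corners at (205,42) and (354,41).

Run:
```python
from h import *
from rig import arm
import pickle;c=pickle.load(open("pics/w5.pkl","rb"));ct=arm.calibration("top")
f=lambda u:(np.array(u)+.5)/3.2-.5+[200,100]
F=plane(c,[(205,42),(354,41),(217,250),(345,240)],12);V=plane(c,[(279,131),(242,161),(317,161),(248,85),(308,85)],56)
print("F",F[:,:2].round(1).tolist());print("V",V[:,:2].round(1).tolist(),"mouth",np.linalg.norm(V[1]-V[2]),"foot w",np.linalg.norm(F[0]-F[1]))
print("V tri z",tri(c,(279,131),ct,f((148,158))))
# heading: foot edges and V mouth normal
ang=lambda d:np.arctan2(d[1],d[0])
print("yaw edges",ang(F[0]-F[2]),ang(F[1]-F[3]),"foot end",ang(F[0]-F[1])-np.pi/2,"mouth",ang(V[1]-V[2])-np.pi/2,"bolts",ang(V[3]-V[4])-np.pi/2)
y=0.396;ex=np.array([np.cos(y),np.sin(y),0]);ey=np.array([-ex[1],ex[0],0])
c0=(F[0]+F[1])/2-135*ex;print("centre from far end",c0.round(1),"V bottom x,y",(V[0]-c0)@ex,(V[0]-c0)@ey)
seat=V[0]-20.5*ex;print("seat",seat.round(1))
```

```text
F [[697.4, 175.5], [742.0, 69.2], [534.9, 110.8], [589.5, 4.1]]
V [[659.7, 97.7], [630.0, 114.5], [650.6, 64.4], [679.6, 128.3], [695.1, 90.9]] mouth 54.215092661244945 foot w 115.2949321213699
V tri z (array([659.46469575,  96.89891039,  49.12099117]), np.float64(1.5837256912557567))
yaw edges 0.3791044924396452 0.4032100361845111 foot end 0.3972619848662726 mouth 0.3900448684139941 bolts 0.3908589573771113
centre from far end [595.1  70.3  12. ] V bottom x,y 70.14734419296218 0.40190697580231344
seat [640.8  89.8  56. ]
```

drive_tool([
  {"dx":-0.005,"dy":0,"dz":0.007,"ax":0.003,"ay":-0.005,"az":0.002,"hand":0.02},
  {"dx":0,"dy":0.02,"dz":0,"ax":0,"ay":0,"az":0,"hand":0.02},
  {"dx":0,"dy":0.025,"dz":0,"ax":0,"ay":0,"az":0,"hand":0.02},
  {"dx":0,"dy":0.02,"dz":0,"ax":0,"ay":0,"az":0,"hand":0.02},
  {"dx":0,"dy":0.015,"dz":0,"ax":0,"ay":0,"az":0,"hand":0.02},
  {"dx":0,"dy":0.008,"dz":0,"ax":0,"ay":0,"az":0,"hand":0.02},
  {"dx":0,"dy":0.004,"dz":0,"ax":0,"ay":0,"az":0,"hand":0.02},
  {"dx":0,"dy":0,"dz":0,"ax":0,"ay":0,"az":0,"hand":0.02},
  {"dx":0,"dy":0,"dz":0,"ax":0,"ay":0,"az":0,"hand":0.02},
  {"dx":0,"dy":0,"dz":0,"ax":0,"ay":0,"az":0,"hand":0.02},
])

```text
t: 10.4
position: [613.5, 80.9, 53.9]
ee_rot: [-0.586, 0.39, -0.393, 0.592]
contact_force: [0.0, -0.7, -2.3]
grip_width: 30.2
```

Run:
```python
from h import *
from rig import arm
plan(arm,(609,76.5,39.5),0.394+np.pi/2)
```

```text
t 10.4 pos [613.5  80.9  53.9] width 30.2 F [ 0.  -0.7 -2.3]
turn ax,ay,az [-0.0085  0.0041 -0.0005] | shift now-axes m [ 0.0024  0.0144 -0.006 ] | after-turn axes [ 0.0024  0.0144 -0.0058] q7 -1.52
```

drive_tool([
  {"dx":0.0024,"dy":0.004,"dz":-0.005,"ax":-0.0085,"ay":0.004,"az":0,"hand":0.02},
  {"dx":0,"dy":0.004,"dz":0,"ax":0,"ay":0,"az":0,"hand":0.02},
  {"dx":0,"dy":0.003,"dz":0,"ax":0,"ay":0,"az":0,"hand":0.02},
  {"dx":0,"dy":0.002,"dz":0,"ax":0,"ay":0,"az":0,"hand":0.02},
  {"dx":0,"dy":0,"dz":0,"ax":0,"ay":0,"az":0,"hand":0.02},
  {"dx":0,"dy":0,"dz":0,"ax":0,"ay":0,"az":0,"hand":0.02},
  {"dx":0,"dy":0,"dz":0,"ax":0,"ay":0,"az":0,"hand":0.02},
  {"dx":0,"dy":0,"dz":0,"ax":0,"ay":0,"az":0,"hand":0.02},
  {"dx":0,"dy":0,"dz":0,"ax":0,"ay":0,"az":0,"hand":0.02},
  {"dx":0,"dy":0,"dz":0,"ax":0,"ay":0,"az":0,"hand":0.02},
])

```text
t: 11.65
position: [609.9, 76.5, 40.6]
ee_rot: [-0.588, 0.393, -0.393, 0.588]
contact_force: [-0.2, -0.4, -1.9]
grip_width: 30.0
```

Run:
```python
from h import *
from rig import arm
plan(arm,(609,76.5,38.5),0.394+np.pi/2)
```

```text
t 11.65 pos [609.9  76.5  40.6] width 30.0 F [-0.2 -0.4 -1.9]
turn ax,ay,az [-0.0003 -0.0003 -0.0003] | shift now-axes m [-0.0003  0.0021 -0.0009] | after-turn axes [-0.0003  0.0021 -0.0009] q7 -1.52
```

drive_tool([
  {"dx":0,"dy":0.001,"dz":0,"ax":0,"ay":0,"az":0,"hand":0.02},
  {"dx":0,"dy":0.001,"dz":0,"ax":0,"ay":0,"az":0,"hand":0.02},
  {"dx":0,"dy":0,"dz":0,"ax":0,"ay":0,"az":0,"hand":0.02},
  {"dx":0,"dy":0,"dz":0,"ax":0,"ay":0,"az":0,"hand":0.02},
  {"dx":0,"dy":0,"dz":0,"ax":0,"ay":0,"az":0,"hand":0.02},
  {"dx":0,"dy":0,"dz":0,"ax":0,"ay":0,"az":0,"hand":0.02},
  {"dx":0,"dy":0,"dz":0,"ax":0,"ay":0,"az":0,"hand":0.02},
  {"dx":0,"dy":0,"dz":0,"ax":0,"ay":0,"az":0,"hand":0.02},
  {"dx":0,"dy":0,"dz":0,"ax":0,"ay":0,"az":0,"hand":0.02},
  {"dx":0,"dy":0,"dz":0,"ax":0,"ay":0,"az":0,"hand":0.02},
])

```text
t: 12.9
position: [610.3, 76.7, 38.9]
ee_rot: [-0.588, 0.392, -0.393, 0.589]
contact_force: [-0.1, -0.8, -0.4]
grip_width: 30.0
```

Touching the bed (force −2.1 → −0.4 N). Releasing.

drive_tool([
  {"dx":0,"dy":0.0004,"dz":0,"ax":0,"ay":0,"az":0,"hand":0.02},
  {"dx":0,"dy":0,"dz":0,"ax":0,"ay":0,"az":0,"hand":0.034},
  {"dx":0,"dy":0,"dz":0,"ax":0,"ay":0,"az":0,"hand":0.038},
  {"dx":0,"dy":0,"dz":0,"ax":0,"ay":0,"az":0,"hand":0.044},
  {"dx":0,"dy":0,"dz":0,"ax":0,"ay":0,"az":0,"hand":0.05},
  {"dx":0,"dy":0,"dz":0,"ax":0,"ay":0,"az":0,"hand":0.056},
  {"dx":0,"dy":0,"dz":0,"ax":0,"ay":0,"az":0,"hand":0.06},
  {"dx":0,"dy":0,"dz":0,"ax":0,"ay":0,"az":0,"hand":0.06},
  {"dx":0,"dy":0,"dz":0,"ax":0,"ay":0,"az":0,"hand":0.06},
  {"dx":0,"dy":0,"dz":0,"ax":0,"ay":0,"az":0,"hand":0.06},
])

```text
t: 14.15
position: [610.8, 76.7, 38.8]
ee_rot: [-0.588, 0.392, -0.393, 0.589]
contact_force: [-0.0, 0.7, -0.4]
grip_width: 60.3
```

Run:
```python
from h import *
from rig import arm
plan(arm,(609,76.5,150),0.394+np.pi/2)
c=arm.calibration("wrist");im=arm.camera("wrist");cv2.imwrite("pics/w6.png",im[:,:,::-1])
import pickle;pickle.dump(c,open("pics/w6.pkl","wb"))
```

```text
t 14.15 pos [610.8  76.7  38.8] width 60.3 F [-0.   0.7 -0.4]
turn ax,ay,az [-0.002  -0.0004  0.    ] | shift now-axes m [-0.0005 -0.1112 -0.0015] | after-turn axes [-0.0005 -0.1112 -0.0017] q7 -1.52
```

View pics/w6.png

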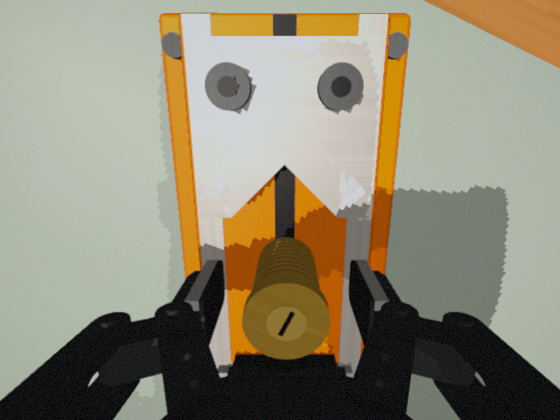

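The cylinder stands head up, with its head at (286,315), on the same column as the V bottom at (285,167). Now lifting off.

drive_tool([
  {"dx":0,"dy":-0.01,"dz":0,"ax":0,"ay":0,"az":0,"hand":0.065},
  {"dx":0,"dy":-0.02,"dz":0,"ax":0,"ay":0,"az":0,"hand":0.065},
  {"dx":0,"dy":-0.03,"dz":0,"ax":0,"ay":0,"az":0,"hand":0.065},
  {"dx":0,"dy":-0.03,"dz":0,"ax":0,"ay":0,"az":0,"hand":0.065},
  {"dx":0,"dy":-0.02,"dz":-0.02,"ax":0,"ay":0,"az":0,"hand":0.065},
  {"dx":0,"dy":0,"dz":-0.04,"ax":0,"ay":0,"az":0,"hand":0},
  {"dx":0,"dy":0,"dz":-0.045,"ax":0,"ay":0,"az":0,"hand":0},
  {"dx":0,"dy":0,"dz":-0.035,"ax":0,"ay":0,"az":0,"hand":0},
  {"dx":0,"dy":0,"dz":-0.015,"ax":0,"ay":0,"az":0,"hand":0},
  {"dx":0,"dy":0,"dz":0,"ax":0,"ay":0,"az":0,"hand":0},
])

```text
t: 15.45
position: [468.2, 16.9, 164.3]
ee_rot: [-0.584, 0.388, -0.397, 0.593]
contact_force: [0.4, -0.0, 0.7]
grip_width: 0.1
```

Run:
```python
from h import *
from rig import arm
import pickle;c=pickle.load(open("pics/w6.pkl","rb"))
A=plane(c,[(285,167),(230,215),(340,215),(286,315)],56)
H=plane(c,[(286,315)],80)[0]
y=.394;ex=np.array([np.cos(y),np.sin(y),0]);ey=np.array([-ex[1],ex[0],0])
print("V apex",A[0].round(1),"mouth",A[1:3].round(1).tolist(),"head",H.round(1),"apex-head along,lat",(A[0]-H)@ex,(A[0]-H)@ey)
o=A[0]*[1,1,0];b=o-(68+145)*ex  # vise x: apex ~68
print(b)
plan(arm,(b[0],b[1],120),y+np.pi/2)
c=arm.calibration("wrist");im=arm.camera("wrist");cv2.imwrite("pics/w7.png",im[:,:,::-1]);pickle.dump(c,open("pics/w7.pkl","wb"))
```

```text
V apex [660.1  98.2  56. ] mouth [[633.3, 111.5, 56.0], [650.6, 69.9, 56.0]] head [613.7  78.6  80. ] apex-head along,lat 50.411181322451384 0.3542272051505324
[463.45721388  16.4743605    0.        ]
t 15.45 pos [468.2  16.9 164.3] width 0.1 F [ 0.4 -0.   0.7]
turn ax,ay,az [-0.0179  0.0001  0.0042] | shift now-axes m [-0.0016  0.0442 -0.0053] | after-turn axes [-0.0014  0.0443 -0.0045] q7 -1.41
```

View pics/w7.png

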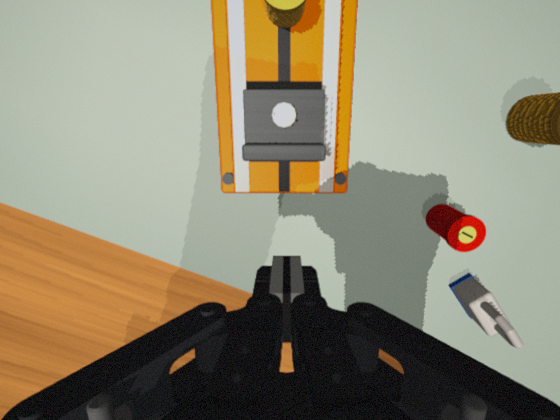

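The jaw is seen from behind: back plate's rear top edge at y≈160 (x 243–326), the vise's rear edge at y≈192, closed fingertips at (287,262).

Run:
```python
from h import *
from rig import arm
import pickle;c=pickle.load(open("pics/w7.pkl","rb"))
y=.394;ex=np.array([np.cos(y),np.sin(y),0]);ey=np.array([-ex[1],ex[0],0]);V=np.array([660.1,98.2,0])
B=plane(c,[(243,160),(326,160)],78);m=B.mean(0);print("plate back",m.round(1),"w",np.linalg.norm(B[0]-B[1]),"rel V along,lat",(m-V)@ex,(m-V)@ey)
E_=plane(c,[(223,192),(349,192)],12).mean(0);print("rear foot rel V",(E_-V)@ex,(E_-V)@ey)
t=V+((m-V)@ex-11-12)*ex;print("staging 12 mm behind",t.round(1));plan(arm,(t[0],t[1],52),y+np.pi/2)
```

```text
plate back [508.3  34.9  78. ] w 59.22398028960177 rel V along,lat -164.44802703128795 -0.17437077700310985
rear foot rel V -202.31692150509673 -1.622699584656949
staging 12 mm behind [487.   26.2   0. ]
t 15.5 pos [469.   17.4 164.4] width -0.2 F [ 0.8 -1.   0.4]
turn ax,ay,az [-0.0187  0.0005  0.0042] | shift now-axes m [-0.0017  0.1127  0.0179] | after-turn axes [-0.0013  0.1124  0.02  ] q7 -1.41
```

drive_tool([
  {"dx":-0.0015,"dy":0,"dz":0.008,"ax":-0.018,"ay":0,"az":0.004,"hand":0},
  {"dx":0,"dy":0.02,"dz":0,"ax":0,"ay":0,"az":0,"hand":0},
  {"dx":0,"dy":0.03,"dz":0,"ax":0,"ay":0,"az":0,"hand":0},
  {"dx":0,"dy":0.025,"dz":0,"ax":0,"ay":0,"az":0,"hand":0},
  {"dx":0,"dy":0.02,"dz":0,"ax":0,"ay":0,"az":0,"hand":0},
  {"dx":0,"dy":0.01,"dz":0,"ax":0,"ay":0,"az":0,"hand":0},
  {"dx":0,"dy":0.005,"dz":0,"ax":0,"ay":0,"az":0,"hand":0},
  {"dx":0,"dy":0,"dz":0,"ax":0,"ay":0,"az":0,"hand":0},
  {"dx":0,"dy":0,"dz":0,"ax":0,"ay":0,"az":0,"hand":0},
  {"dx":0,"dy":0,"dz":0,"ax":0,"ay":0,"az":0,"hand":0},
])

```text
t: 16.75
position: [491.4, 30.2, 52.9]
ee_rot: [-0.587, 0.389, -0.392, 0.592]
contact_force: [0.1, -0.4, -0.5]
grip_width: 0.1
```

Run:
```python
from h import *
from rig import arm
plan(arm,(487,26.2,52),0.394+np.pi/2)
```

```text
t 16.75 pos [491.4  30.2  52.9] width 0.1 F [ 0.1 -0.4 -0.5]
turn ax,ay,az [-0.0092  0.0063 -0.001 ] | shift now-axes m [ 0.002   0.0009 -0.0056] | after-turn axes [ 0.0021  0.0009 -0.0056] q7 -1.48
```

drive_tool([
  {"dx":0.002,"dy":0,"dz":0,"ax":-0.009,"ay":0.006,"az":-0.001,"hand":0},
  {"dx":0,"dy":0,"dz":0.003,"ax":0,"ay":0,"az":0,"hand":0},
  {"dx":0,"dy":0,"dz":0.004,"ax":0,"ay":0,"az":0,"hand":0},
  {"dx":0,"dy":0,"dz":0.004,"ax":0,"ay":0,"az":0,"hand":0},
  {"dx":0,"dy":0,"dz":0.004,"ax":0,"ay":0,"az":0,"hand":0},
  {"dx":0,"dy":0,"dz":0.004,"ax":0,"ay":0,"az":0,"hand":0},
  {"dx":0,"dy":0,"dz":0.004,"ax":0,"ay":0,"az":0,"hand":0},
  {"dx":0,"dy":0,"dz":0.004,"ax":0,"ay":0,"az":0,"hand":0},
  {"dx":0,"dy":0,"dz":0.004,"ax":0,"ay":0,"az":0,"hand":0},
  {"dx":0,"dy":0,"dz":0.004,"ax":0,"ay":0,"az":0,"hand":0},
])

```text
t: 18.0
position: [504.3, 32.7, 48.9]
ee_rot: [0.6, -0.404, 0.384, -0.574]
contact_force: [-7.3, -2.3, 6.3]
grip_width: 0.0
```

```bash
cat > p.py <<'E'
from h import *
from rig import arm
plan(arm,(487,26.2,52),0.394+np.pi/2)
s=arm.state();ex=np.array([np.cos(.394),np.sin(.394),0]);ey=np.array([-ex[1],ex[0],0]);V=np.array([660.1,98.2,0])
d=np.array(s["position"])-V
print("tcp rel V along %.2f lat %.2f | push %.2f N"%(d@ex,d@ey,-np.array(s["contact_force"])@ex))
E
python3 p.py
```

```text
t 18.0 pos [504.3  32.7  48.9] width 0.0 F [-7.3 -2.3  6.3]
turn ax,ay,az [ 0.047  -0.0053 -0.0023] | shift now-axes m [-0.0005 -0.0022 -0.0186] | after-turn axes [-0.0006 -0.0031 -0.0184] q7 -1.5
tcp rel V along -169.03 lat -0.65 | push 7.59 N
```

drive_tool([
  {"dx":0,"dy":-0.001,"dz":0.004,"ax":0.016,"ay":0,"az":0,"hand":0},
  {"dx":0,"dy":-0.001,"dz":0.006,"ax":0.016,"ay":0,"az":0,"hand":0},
  {"dx":0,"dy":-0.001,"dz":0.006,"ax":0.012,"ay":0,"az":0,"hand":0},
  {"dx":0,"dy":-0.001,"dz":0.006,"ax":0.008,"ay":0,"az":0,"hand":0},
  {"dx":0,"dy":0,"dz":0.006,"ax":0.006,"ay":0,"az":0,"hand":0},
  {"dx":0,"dy":0,"dz":0.006,"ax":0.006,"ay":0,"az":0,"hand":0},
  {"dx":0,"dy":0,"dz":0.006,"ax":0.006,"ay":0,"az":0,"hand":0},
  {"dx":0,"dy":0,"dz":0.006,"ax":0.006,"ay":0,"az":0,"hand":0},
  {"dx":0,"dy":0,"dz":0.006,"ax":0.006,"ay":0,"az":0,"hand":0},
  {"dx":0,"dy":0,"dz":0.006,"ax":0.006,"ay":0,"az":0,"hand":0},
])

```text
t: 19.25
position: [527.6, 42.4, 44.0]
ee_rot: [0.592, -0.403, 0.389, -0.58]
contact_force: [-7.7, -2.9, 6.8]
grip_width: -0.5
```

```bash
python3 p.py
```

```text
t 19.25 pos [527.6  42.4  44. ] width -0.5 F [-7.7 -2.9  6.8]
turn ax,ay,az [ 0.0259 -0.0112 -0.0069] | shift now-axes m [-0.0002 -0.0069 -0.0439] | after-turn axes [-0.0006 -0.008  -0.0437] q7 -1.5
tcp rel V along -143.73 lat -0.62 | push 8.25 N
```

drive_tool([
  {"dx":0,"dy":-0.002,"dz":0.006,"ax":0.01,"ay":-0.003,"az":-0.002,"hand":0},
  {"dx":0,"dy":-0.002,"dz":0.006,"ax":0.01,"ay":-0.003,"az":-0.002,"hand":0},
  {"dx":0,"dy":-0.002,"dz":0.006,"ax":0.01,"ay":-0.002,"az":-0.001,"hand":0},
  {"dx":0,"dy":-0.002,"dz":0.006,"ax":0.008,"ay":-0.002,"az":-0.001,"hand":0},
  {"dx":0,"dy":-0.0015,"dz":0.006,"ax":0.008,"ay":-0.001,"az":0,"hand":0},
  {"dx":0,"dy":-0.0015,"dz":0.006,"ax":0.008,"ay":0,"az":0,"hand":0},
  {"dx":0,"dy":-0.0015,"dz":0.006,"ax":0.008,"ay":0,"az":0,"hand":0},
  {"dx":0,"dy":-0.0015,"dz":0.006,"ax":0.008,"ay":0,"az":0,"hand":0},
  {"dx":0,"dy":-0.0015,"dz":0.006,"ax":0.008,"ay":0,"az":0,"hand":0},
  {"dx":0,"dy":-0.0015,"dz":0.006,"ax":0.008,"ay":0,"az":0,"hand":0},
])

```text
t: 20.5
position: [543.4, 49.0, 44.2]
ee_rot: [0.593, -0.402, 0.387, -0.58]
contact_force: [-7.0, -2.0, 1.7]
grip_width: -0.2
```

```bash
python3 p.py
```

```text
t 20.5 pos [543.4  49.   44.2] width -0.2 F [-7.  -2.   1.7]
turn ax,ay,az [ 0.0277 -0.0068 -0.008 ] | shift now-axes m [-0.0003 -0.0061 -0.061 ] | after-turn axes [-0.0006 -0.0078 -0.0608] q7 -1.5
tcp rel V along -126.64 lat -0.65 | push 7.22 N
```

drive_tool([
  {"dx":0,"dy":-0.002,"dz":0.006,"ax":0.012,"ay":-0.002,"az":-0.003,"hand":0},
  {"dx":0,"dy":-0.002,"dz":0.006,"ax":0.012,"ay":-0.002,"az":-0.003,"hand":0},
  {"dx":0,"dy":-0.0015,"dz":0.006,"ax":0.01,"ay":-0.002,"az":-0.002,"hand":0},
  {"dx":0,"dy":-0.0015,"dz":0.006,"ax":0.01,"ay":0,"az":0,"hand":0},
  {"dx":0,"dy":-0.0015,"dz":0.006,"ax":0.01,"ay":0,"az":0,"hand":0},
  {"dx":0,"dy":-0.0015,"dz":0.006,"ax":0.01,"ay":0,"az":0,"hand":0},
  {"dx":0,"dy":-0.0015,"dz":0.006,"ax":0.01,"ay":0,"az":0,"hand":0},
  {"dx":0,"dy":-0.0015,"dz":0.006,"ax":0.01,"ay":0,"az":0,"hand":0},
  {"dx":0,"dy":-0.0015,"dz":0.006,"ax":0.01,"ay":0,"az":0,"hand":0},
  {"dx":0,"dy":-0.0015,"dz":0.006,"ax":0.01,"ay":0,"az":0,"hand":0},
])

```text
t: 21.75
position: [559.9, 55.8, 44.0]
ee_rot: [0.588, -0.398, 0.391, -0.585]
contact_force: [-8.1, -2.0, 1.7]
grip_width: -0.1
```

```bash
python3 p.py
```

```text
t 21.75 pos [559.9  55.8  44. ] width -0.1 F [-8.1 -2.   1.7]
turn ax,ay,az [ 0.01   -0.0073 -0.0064] | shift now-axes m [-0.0001 -0.0072 -0.0787] | after-turn axes [-0.0007 -0.008  -0.0786] q7 -1.51
tcp rel V along -108.84 lat -0.69 | push 8.25 N
```

drive_tool([
  {"dx":0,"dy":-0.0015,"dz":0.0055,"ax":0.009,"ay":-0.003,"az":-0.003,"hand":0},
  {"dx":0,"dy":-0.0015,"dz":0.0055,"ax":0.009,"ay":-0.003,"az":-0.003,"hand":0},
  {"dx":0,"dy":-0.0015,"dz":0.0055,"ax":0.009,"ay":0,"az":0,"hand":0},
  {"dx":0,"dy":-0.0015,"dz":0.0055,"ax":0.009,"ay":0,"az":0,"hand":0},
  {"dx":0,"dy":-0.0015,"dz":0.0055,"ax":0.009,"ay":0,"az":0,"hand":0},
  {"dx":0,"dy":-0.0015,"dz":0.0055,"ax":0.009,"ay":0,"az":0,"hand":0},
  {"dx":0,"dy":-0.0015,"dz":0.0055,"ax":0.009,"ay":0,"az":0,"hand":0},
  {"dx":0,"dy":-0.0015,"dz":0.0055,"ax":0.009,"ay":0,"az":0,"hand":0},
  {"dx":0,"dy":-0.0015,"dz":0.0055,"ax":0.009,"ay":0,"az":0,"hand":0},
  {"dx":0,"dy":-0.0015,"dz":0.0055,"ax":0.009,"ay":0,"az":0,"hand":0},
])

```text
t: 23.0
position: [568.7, 59.4, 43.9]
ee_rot: [0.589, -0.399, 0.39, -0.584]
contact_force: [-12.0, -3.4, 7.6]
grip_width: -0.3
```

```bash
python3 p.py
python3 - <<'E'
from rig import arm
import cv2
cv2.imwrite("pics/w8.png",arm.camera("wrist")[:,:,::-1])
E
```

```text
t 23.0 pos [568.7  59.4  43.9] width -0.3 F [-12.   -3.4   7.6]
turn ax,ay,az [ 0.0131 -0.008  -0.0068] | shift now-axes m [-0.     -0.0069 -0.0883] | after-turn axes [-0.0007 -0.0081 -0.0882] q7 -1.51
tcp rel V along -99.32 lat -0.72 | push 12.36 N
```

View pics/w8.png

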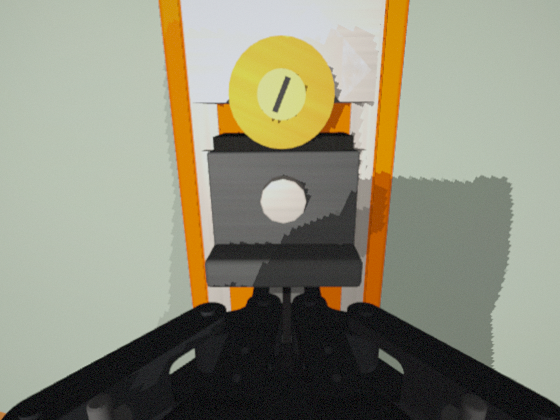

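The cylinder is standing in the V, head at (282,92), with the rubber front against it. Push has risen to 12.4 N. I'll raise it gently.

drive_tool([
  {"dx":0,"dy":-0.001,"dz":0.0055,"ax":0.01,"ay":-0.003,"az":-0.003,"hand":0},
  {"dx":0,"dy":-0.001,"dz":0.0055,"ax":0.01,"ay":-0.002,"az":-0.002,"hand":0},
  {"dx":0,"dy":-0.001,"dz":0.0058,"ax":0.009,"ay":0,"az":0,"hand":0},
  {"dx":0,"dy":-0.001,"dz":0.0058,"ax":0.009,"ay":0,"az":0,"hand":0},
  {"dx":0,"dy":-0.001,"dz":0.006,"ax":0.009,"ay":0,"az":0,"hand":0},
  {"dx":0,"dy":-0.001,"dz":0.006,"ax":0.009,"ay":0,"az":0,"hand":0},
  {"dx":0,"dy":-0.001,"dz":0.006,"ax":0.009,"ay":0,"az":0,"hand":0},
  {"dx":0,"dy":-0.001,"dz":0.006,"ax":0.009,"ay":0,"az":0,"hand":0},
  {"dx":0,"dy":-0.001,"dz":0.006,"ax":0.009,"ay":0,"az":0,"hand":0},
  {"dx":0,"dy":-0.001,"dz":0.006,"ax":0.009,"ay":0,"az":0,"hand":0},
])

```text
t: 24.3
position: [568.1, 59.0, 41.4]
ee_rot: [0.596, -0.406, 0.386, -0.575]
contact_force: [-15.4, -4.8, 11.2]
grip_width: -0.3
```

```bash
python3 p.py
```

```text
t 24.3 pos [568.1  59.   41.4] width -0.3 F [-15.4  -4.8  11.2]
turn ax,ay,az [ 0.0407 -0.0122 -0.0082] | shift now-axes m [ 0.0001 -0.007  -0.0879] | after-turn axes [-0.0009 -0.0106 -0.0875] q7 -1.51
tcp rel V along -99.96 lat -0.92 | push 16.05 N
```

Push is 16 N, i.e. about 8 N beyond the drag, and it has stalled. Backing straight off.

drive_tool([
  {"dx":0,"dy":0,"dz":-0.002,"ax":0,"ay":0,"az":0,"hand":0},
  {"dx":0,"dy":0,"dz":-0.006,"ax":0,"ay":0,"az":0,"hand":0},
  {"dx":0,"dy":0,"dz":-0.01,"ax":0,"ay":0,"az":0,"hand":0},
  {"dx":0,"dy":0,"dz":-0.015,"ax":0.01,"ay":0,"az":0,"hand":0},
  {"dx":0,"dy":0,"dz":-0.015,"ax":0.01,"ay":0,"az":0,"hand":0},
  {"dx":0,"dy":-0.01,"dz":-0.01,"ax":0,"ay":0,"az":0,"hand":0},
  {"dx":0,"dy":-0.03,"dz":0,"ax":0,"ay":0,"az":0,"hand":0},
  {"dx":0,"dy":-0.03,"dz":0,"ax":0,"ay":0,"az":0,"hand":0},
  {"dx":0,"dy":-0.01,"dz":0,"ax":0,"ay":0,"az":0,"hand":0},
  {"dx":0,"dy":0,"dz":0,"ax":0,"ay":0,"az":0,"hand":0},
])

```text
t: 25.55
position: [513.8, 36.5, 127.6]
ee_rot: [0.589, -0.402, 0.39, -0.582]
contact_force: [-0.4, -0.9, -0.1]
grip_width: 0.1
```

```bash
python3 p.py
python3 - <<'E'
from rig import arm
import cv2,numpy as np,pickle
w=arm.camera("wrist");pickle.dump(arm.calibration("wrist"),open("pics/w9.pkl","wb"));t=arm.camera("top");s=arm.camera("scene")
a=cv2.resize(s[190:300,80:440],(800,244),interpolation=cv2.INTER_CUBIC);b=cv2.resize(w,(400,300))
cv2.imwrite("pics/w9.png",w[:,:,::-1]);cv2.imwrite("pics/t9.png",t[:,:,::-1])
out=np.zeros((560,800,3),np.uint8);out[:244]=a;out[250:550,:400]=b;out[250:550,400:]=cv2.resize(t[100:288,200:450],(400,300),interpolation=cv2.INTER_CUBIC)
cv2.imwrite("pics/final.png",out[:,:,::-1])
E
```

```text
t 25.55 pos [513.8  36.5 127.6] width 0.1 F [-0.4 -0.9 -0.1]
turn ax,ay,az [ 0.0169 -0.0119 -0.0076] | shift now-axes m [ 0.0002  0.076  -0.0274] | after-turn axes [-0.0007  0.0756 -0.0287] q7 -1.46
tcp rel V along -158.76 lat -0.76 | push 0.77 N
```

View pics/final.png

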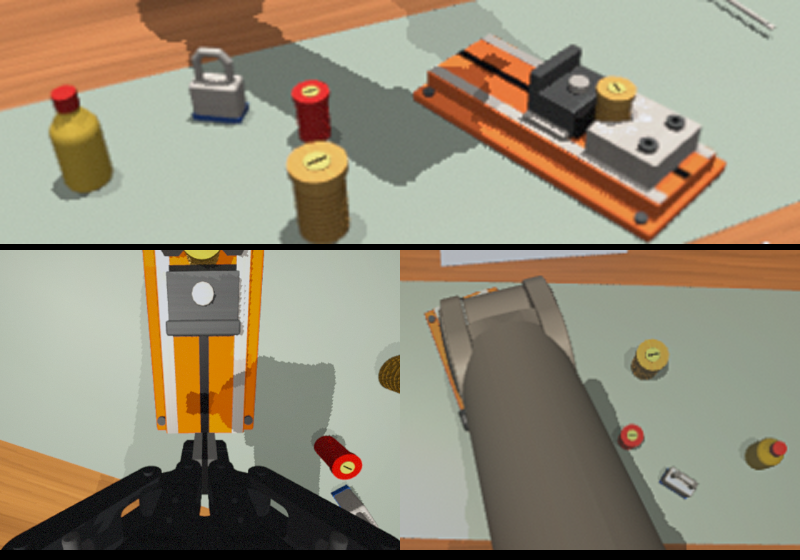

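The cylinder stands upright in the V, nipped by the jaw. The padlock, bottle and red cylinder are unmoved and the arm is clear. Handing in.

```bash
python3 -c "
from rig import arm
print(arm.sign_off(), arm.state()['t'])"
```

```text
the job is handed in; nothing more can be done
the job is handed in; nothing more can be done
```

The smaller brass cylinder now stands head up in the V, held by the jaw, and the job was handed in at about 26 s of the 59 s allowed.

**Placing:** I set the cylinder down on the bed by feel, about 30 mm short of its seat and within about 0.4 mm of the V's centre line, then let go.

**Clamping:** I pushed the jaw from behind. It slid at about 8 N and rose to 12.4 N as the cylinder seated. It stalled at 16 N, about 8 N beyond the drag, and I backed off. That works out to roughly 5.7 N on each face of the V, below the 12 N marking limit.

**Last checks:**
- After I backed off, the scene camera showed the cylinder upright in the V against the jaw.
- The padlock, oil bottle and red cylinder looked unmoved by eye. The screwdriver was barely in view, but the arm never went near it.
- The hand was clear, with the force reading back to noise.

**What disagreed or stayed unmeasured:**
- The tool dipped and tilted a little while pushing (up to 0.05 rad), with up to 11 N of vertical rubbing on the jaw's back plate.
- The vise foot measured about 4 mm smaller than stated in both views.
- The cylinder's head, by sighting from two cameras, came out at 44 to 50 mm against the stated 50 mm.
- The clamp force comes from single noisy readings (about ±1 N), and the force on each face of the V could not be measured directly.

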